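# Set up three bench blocks and lay the carved strip on them

### The arm

A 6-joint arm with a two-finger parallel gripper is mounted at the origin on the work surface. World frame = base frame: x ahead of the robot, y to its left, z up, the work surface at z = 0. Lengths are in m, angles in rad, forces in N, time in s.
With the tool pointing down it reaches from about 0.425 to 0.95 m from the base axis. Payload 14.7 kg.
Tool frame: the origin (TCP) lies at the very end of the fingers, on their centre line; the grasp point (between the pads) lies 19 mm behind it; z points along the fingers, y is the line along which they close (so a half turn about z gives the same grasp; the last joint's range is limited). The gripper opens to 85 mm and grips with 20 to 120 N. Pads are 22 mm wide; open, the fingers measure 114 mm over their backs; the gripper's body (76 mm by 85 mm) begins 54 mm behind the grasp point. The pads swing forward as they close: fully open they stand 13 mm farther back than shut.
Start: joints at [1.127, 0.48, 1.596, -0, 1.065, -0.047], TCP at [0.251, 0.6, 0.231] pointing down, gripper open.
Joint ranges: [-2.75, 2.75], [-0.82, 2.05], [0.23, 2.67], [-1.56, 4.7], [0.09, 2.69], [-2.92, 2.92]. Speed limits (rad/s): [1.89, 1.89, 2.39, 3.01, 3.01, 3.01].

### API

Orientations are given as a unit quaternion [x, y, z, w].
In Python, from station import readout, viewer, hand_in gives the robot as it stands. The module is installed in compiled form; this text tells all that it offers.
- The arm moves only by the shell command python3 -m crank 'ROWS' [FORCE]. ROWS is JSON, a list of rows, each an object of numbers: "x", "y", "z": the shift along the tool's x, y, z in m; "spin": the turn about the tool's z in rad; "jaw": the finger opening in m, from 0 to 0.0854. A call has 1 to 12 rows; each row is the pose to reach, as a shift and turn from the pose commanded when the call began, along the tool's axes at that moment; what a row does not reach only later rows make up. A row lasts 1/8 s, in which the tool goes at most 62.5 mm and 10.7 degrees, less where a joint would pass 70% of its speed; a pose out of reach is approached as far as the arm can. A call with a gripper value outside its range is refused whole. The fingers move at their own pace and stop on an object; FORCE is the grip in N (left out, the last holds). Time passes only in rows, so rows that repeat a pose let the fingers close. It gives the time, the measured TCP pose, the force, the opening and the grip force at its end, in the units of the state.
- readout.state(): the state, without advancing time (a new reading comes with each control period).
- viewer.snapshot(name): name is "side" or "top" or "wrist"; returns a dict with "frame" (400x640x3 uint8, red, green, blue), "depth" (400x640 float32, m along the optical axis (not along the pixel's ray), 0 where there is no reading), "intrinsics" (3x3 intrinsics, pixels), "D" ([k1, k2, p1, p2, k3] as OpenCV has them; the pictures are not rectified), "world_from_camera" (4x4, takes a point from camera to world coordinates). Camera axes: x right, y up, looking along -z (the intrinsics and any distortion apply to the point x, -y, -z); pixel columns grow to the right and rows downward; lengths in m; the calibration is good to about 2 mm. A picture is of the moment at which its call begins.
- hand_in(): hands the job in; it is judged then, once.
The state is a dict: "time_s": time; "q": joint angles; "joint_velocities": joint speeds; "joint_torque": joint torques, N m; "ee_pos": TCP position; "eef_rot": TCP orientation; "wrist_force": force on the tool from outside, world axes, zero at the start; "torque": the same for the moment, N m; "opening": finger opening in m; "gripper_force": force on a finger pad.
Only numpy, scipy, OpenCV 4.12 (cv2) and the standard library are available. Lean on these libraries where they do the work, as an engineer would, in place of code of your own. Each camera call takes 0.05 s, during which the arm holds its last target. There are 200 camera calls.

### The job

Get the long carved strip ready for carving. Slide the broad block along the bench, without lifting it, until it stands exactly midway between the two narrow waisted end blocks, in line with them and square, its long side running from one to the other; then lay the strip flat, carving up, along all three blocks, overhanging equally at both ends, setting it down rather than dropping it. The end blocks must stay where they stand, and leave the other tools and containers alone.

Things in the scene. Friction and masses are not known exactly. Their poses are not given: they have to be found in the camera images.
- end_left: narrow dark-wood end block on the robot's left, loose: 80 mm (its x) by 50 mm (its y) by 60 mm high, waisted on its two x sides like a letter I (waist 52 mm), flat top. Origin at the centre of its underside; its y axis points away from the other end block, along the line through both; z up.
- end_right: the other, identical end block, on the robot's right, centre 300 mm from end_left along end_left's -y, same heading.
- midway (a point): point on the bench exactly midway between the centres of the two end blocks (150 mm from each); carried by end_left.
- broad_block: broad solid wooden block of three glued layers, loose, about 0.5 kg, beyond the end blocks as seen from the robot: 95 mm (its x) by 130 mm (its y) by 60 mm high, too wide to grip. Origin at the centre of its underside; z up. Finally its y axis lies along the line of the end blocks.
- strip: long straight pale wooden strip with scroll carving on top, loose, about 0.3 kg: 380 mm (its x) by 60 mm (its y) by 22 mm thick, lying flat on the bench to the left or right of the blocks, pointing roughly away from the robot. Origin at the centre of its underside.
- gouge_tray: bystander: open wooden tray 300 x 100 x 30 mm with gouges in it, on the side where the strip is not. Origin at the centre of its underside.
- mallet: bystander: wooden mallet lying down, 65 mm high, 240 mm long with the handle. Origin under it, between head and handle.
- oilstone: bystander: grey sharpening stone 180 x 60 x 28 mm. Origin at the centre of its underside.
- gouge: bystander: hand gouge with wooden handle, 200 mm long, lying crosswise at the far edge of the area. Origin under its middle.
- glue: bystander: white glue bottle, 64 mm in diameter, 180 mm high. Origin at the centre of its underside.
- jar: bystander: glass jar with dark lid, 72 mm in diameter, 100 mm high. Origin at the centre of its underside.
Things that resemble listed ones, but are neither listed nor needed, are in the scene too. What is shaped like the broad_block but orange is not meant. Leave any pink look-alike of the end_left alone.

How it is judged:
On the way, in this order (a step that is already met when the one before it is completed fails the run):
1. the broad block stands midway, in line and square, while the strip still lies on the bench (horizontal distance between broad_block and midway below 0.012 m and angle between the y axis of broad_block and the y axis of end_left, either way round below 0.12 rad and angle between broad_block's own z axis and vertical below 0.05 rad and height (world z) of strip below 0.02 m), for 0.2 s.
2. the strip lies flat along all three blocks, centred (horizontal distance between strip and midway below 0.018 m and angle between the x axis of strip and the y axis of end_left, either way round below 0.1 rad and angle between strip's own z axis and vertical below 0.04 rad and height (world z) of strip between 0.055 and 0.067 m), for 0.2 s.
At the end, for the whole second after the job is handed in: Broad block within 12 mm of the midway point and within 7 degrees of the end blocks' line; strip flat on the blocks (underside 55 to 67 mm up, within 2 degrees of level), its centre within 18 mm of the midway point in plan, within 6 degrees of the line; all at rest (all of step 2 and horizontal distance between broad_block and midway below 0.012 m and angle between the y axis of broad_block and the y axis of end_left, either way round below 0.12 rad and angle between broad_block's own z axis and vertical below 0.05 rad and linear speed of each of strip, broad_block below 0.02 m/s); the robot touches nothing.
It fails at once if an end block is shifted by more than 10 mm (distance of any of end_left, end_right from where it was at the start of the episode above 0.01 m).
It fails at once if the broad block is lifted or tipped instead of slid (15 mm off the bench or 12 degrees) (height (world z) of broad_block above 0.015 m or angle between broad_block's own z axis and vertical above 0.2 rad).
It fails at once if the strip is dropped (faster than 0.6 m/s while not held) (linear speed of strip above 0.6 m/s and contact force between the fingers and strip below 0.1 N).
It fails at once if another tool or container is moved by more than 30 mm (distance of any of gouge_tray, mallet, oilstone, gouge, glue, jar from where it was at the start of the episode above 0.03 m).
It also fails if it takes over 72 s, if anything falls off the work surface, if the arm or the gripper's body presses on something with over 40 N, if the wrist force passes 120 N, or if a joint passes its speed limit or range.

## Working session

There is one attempt and no reset: what is moved stays moved. The work goes in short steps, Python scripts to look and compute and a shell command to move; the robot and the scene stay as the last step left them, time stands still between calls to the robot, and variables do not carry over. Pictures are saved under pics/ and viewed, at most 10 in all, crops included, and the job is handed in when it is done.

```bash
mkdir -p pics
cat > h.py <<'E'
import numpy as np,cv2
from station import readout,viewer
def snap(n,tag=None):
    s=viewer.snapshot(n)
    if tag: cv2.imwrite(f'pics/{tag}.png',s['frame'][:,:,::-1])
    return s
def cloud(s):
    h,w=s['depth'].shape
    u,v=np.meshgrid(np.arange(w),np.arange(h))
    p=cv2.undistortPoints(np.stack([u,v],-1).reshape(-1,1,2).astype(np.float64),s['intrinsics'],s['D']).reshape(h,w,2)
    d=s['depth']
    c=np.stack([p[...,0]*d,-p[...,1]*d,-d,np.ones_like(d)],-1)
    P=(c@s['world_from_camera'].T)[...,:3]
    P[d==0]=np.nan
    return P
E
python3 - <<'E'
from h import *
s=snap('top','top1');np.savez('top1.npz',**s)
s2=snap('side','side1')
P=cloud(s)
for r in range(20,400,60): print([tuple(np.round(P[r,c],3)) for c in range(20,640,150)])
print(readout.state()['eef_rot'],s['world_from_camera'][:3,3],s2['world_from_camera'][:3,3])
E
```

```text
[(np.float64(1.532), np.float64(1.557), np.float64(-0.641)), (np.float64(1.525), np.float64(0.746), np.float64(-0.685)), (np.float64(1.519), np.float64(-0.013), np.float64(-0.673)), (np.float64(1.53), np.float64(-0.751), np.float64(-0.647)), (np.float64(1.532), np.float64(-1.486), np.float64(-0.55))]
[(np.float64(0.963), np.float64(1.056), np.float64(-0.084)), (np.float64(0.921), np.float64(0.454), np.float64(0.001)), (np.float64(0.924), np.float64(-0.03), np.float64(0.003)), (np.float64(0.939), np.float64(-0.509), np.float64(0.002)), (np.float64(1.298), np.float64(-1.583), np.float64(-0.739))]
[(np.float64(0.74), np.float64(1.022), np.float64(-0.086)), (np.float64(0.722), np.float64(0.438), np.float64(-0.001)), (np.float64(0.728), np.float64(-0.034), np.float64(0.004)), (np.float64(0.742), np.float64(-0.502), np.float64(-0.002)), (np.float64(0.872), np.float64(-1.289), np.float64(-0.384))]
[(np.float64(0.528), np.float64(0.99), np.float64(-0.081)), (np.float64(0.529), np.float64(0.415), np.float64(0.021)), (np.float64(0.543), np.float64(-0.039), np.float64(-0.001)), (np.float64(0.55
[... 444 characters left out ...]
np.float64(0.633)), (np.float64(0.17), np.float64(0.401), np.float64(-0.001)), (np.float64(0.187), np.float64(-0.047), np.float64(0.003)), (np.float64(0.194), np.float64(-0.493), np.float64(-0.0)), (np.float64(0.158), np.float64(-1.13), np.float64(-0.219))]
[(np.float64(0.205), np.float64(0.335), np.float64(0.776)), (np.float64(-0.005), np.float64(0.392), np.float64(0.006)), (np.float64(0.11), np.float64(-0.051), np.float64(0.348)), (np.float64(0.019), np.float64(-0.493), np.float64(0.003)), (np.float64(-0.055), np.float64(-1.126), np.float64(-0.212))]
[ 1.97099205e-01  9.80383381e-01 -5.58225065e-04 -1.34287024e-04] [ 0.38147028 -0.04770865  1.31588105] [ 0.30693538 -0.53987397  0.77221887]
```

View pics/top1.png

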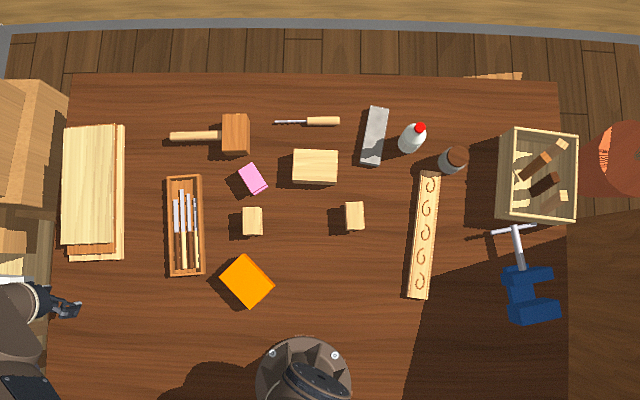

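View pics/side1.png

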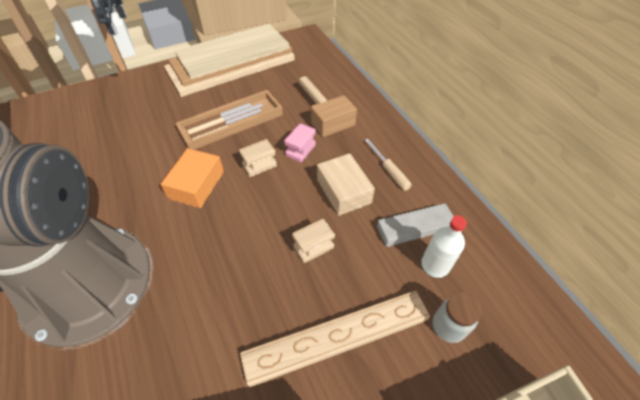

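The top view shows end blocks at about (252,221) and (355,215), the broad block at (315,167), the strip at (422,235) with the jar at (453,160) just beyond it. The orange block at (246,281) and the pink one at (253,179) are look-alikes. The side view agrees.

```bash
cat >> h.py <<'E'
def rect(P,win,zlo,zhi):
    u0,u1,v0,v1=win
    Q=P[v0:v1,u0:u1].reshape(-1,3); Q=Q[(Q[:,2]>zlo)&(Q[:,2]<zhi)]
    (c,sz,a)=cv2.minAreaRect(Q[:,:2].astype(np.float32))
    return np.round(c,4),np.round(sz,4),round(a,1),len(Q),round(float(np.median(Q[:,2])),4),np.round(np.median(Q[:,:2],0),4)
E
python3 - <<'E'
from h import *
s=np.load('top1.npz');P=cloud(s)
W=dict(el=(235,270,200,243,.05,.07),er=(340,372,195,238,.05,.07),bb=(285,345,143,192,.05,.07),strip=(395,442,165,305,.012,.032),jar=(436,472,142,178,.08,.11),glue=(395,428,118,156,.1,.2),tray=(160,210,170,280,.02,.04),oil=(355,390,100,170,.02,.036),pink=(235,270,160,198,.05,.07),orange=(215,278,250,312,.04,.07),mal=(165,252,108,160,.02,.07))
for k,w in W.items(): print(k,*rect(P,w[:4],*w[4:]))
E
```

```text
el [0.472  0.1586] [0.0804 0.0506] 5.9 488 0.0603 [0.4712 0.1583]
er [ 0.4945 -0.1398] [0.081  0.0493] 1.6 479 0.0608 [ 0.4946 -0.1402]
bb [ 0.639 -0.022] [0.1302 0.0962] 88.5 1428 0.0608 [ 0.638  -0.0221]
strip [ 0.458  -0.3509] [0.0631 0.4014] 83.4 2656 0.0232 [ 0.4485 -0.3482]
jar [ 0.6665 -0.4293] [0.0618 0.0588] 89.6 391 0.1007 [ 0.6657 -0.4278]
glue [ 0.721  -0.3006] [0.0639 0.0521] 58.6 423 0.1281 [ 0.7159 -0.297 ]
tray [0.4576 0.3643] [0.302  0.1045] 6.4 1127 0.0272 [0.4115 0.3635]
oil [ 0.7421 -0.1978] [0.0612 0.1801] 80.0 1133 0.029 [ 0.7407 -0.1976]
pink [0.5989 0.1627] [0.0819 0.0504] 34.2 473 0.0604 [0.5979 0.1623]
orange [0.2972 0.1683] [0.1313 0.0962] 45.8 1570 0.0605 [0.2972 0.1663]
mal [0.7293 0.3027] [0.1149 0.2398] 2.1 1508 0.0628 [0.7253 0.2362]
```

```bash
cat >> h.py <<'E'
from scipy.spatial.transform import Rotation as R
def goto(x,y,z,ydeg=None):
    st=readout.state(); r=R.from_quat(st['eef_rot']).as_matrix()
    d=r.T@(np.array([x,y,z])-st['ee_pos']); a=np.degrees(np.arctan2(r[1,1],r[0,1]))
    out=''
    if ydeg is not None:
        t=(a-ydeg+90)%180-90; out=f'spin {np.radians(t):.4f} (or {np.radians(t)-np.sign(t)*np.pi:.4f})'
    print(f"t{st['time_s']:.2f} d",np.round(d,4),out,'now',np.round(st['ee_pos'],4),round(a,2),'q6',round(st['q'][5],2),'F',np.round(st['wrist_force'],1))
E
python3 -c "
from h import *
goto(.645,-.118,.231,4.3)"
```

```text
t0.10 d [-6.405e-01 -5.092e-01  3.000e-04] spin 1.0990 (or -2.0426) now [0.251  0.5991 0.2307] 67.27 q6 -0.05 F [-0.7  0.3 -0. ]
```

```bash
python3 -m crank '[{"x":-0.3,"y":-0.24,"spin":0.5,"jaw":0.06},{"x":-0.3,"y":-0.24,"spin":0.5,"jaw":0.06},{"x":-0.3,"y":-0.24,"spin":0.5,"jaw":0.06},{"x":-0.3,"y":-0.24,"spin":0.5,"jaw":0.06},{"x":-0.3,"y":-0.24,"spin":0.5,"jaw":0.06},{"x":-0.3,"y":-0.24,"spin":0.5,"jaw":0.06},{"x":-0.6405,"y":-0.509,"spin":1.1,"jaw":0.06},{"x":-0.6405,"y":-0.509,"spin":1.1,"jaw":0.06},{"x":-0.6405,"y":-0.509,"spin":1.1,"jaw":0.06},{"x":-0.6405,"y":-0.509,"spin":1.1,"jaw":0.06},{"x":-0.6405,"y":-0.509,"spin":1.1,"jaw":0.06},{"x":-0.6405,"y":-0.509,"spin":1.1,"jaw":0.06}]'
python3 -c "
from h import *
goto(.645,-.118,.231,4.3)"
```

```text
t0.10 d [-6.405e-01 -5.092e-01  3.000e-04] spin 1.0990 (or -2.0426) now [0.251  0.5991 0.2307] 67.27 q6 -0.05 F [-0.7  0.3 -0. ]invalid input
```

```bash
python3 -m crank '[{"x":-0.05,"y":-0.03,"z":0,"spin":0.1,"jaw":0.06}]' 40; echo; python3 -m crank '[{"x":-0.3,"y":-0.24,"z":0,"spin":0.5,"jaw":0.06},{"x":-0.3,"y":-0.24,"z":0,"spin":0.5,"jaw":0.06}]'; python3 -c "
from h import *
goto(.645,-.118,.231,4.3)"
```

```text
time_s: 0.22
ee_pos: [0.2846, 0.554, 0.2307]
eef_rot: [0.245, 0.97, 0.0, -0.0]
wrist_force: [1.6, -0.2, -0.8]
opening: 0.07
gripper_force: 0.0

time_s: 0.48
ee_pos: [0.3346, 0.4356, 0.2309]
eef_rot: [0.425, 0.905, -0.0, -0.0]
wrist_force: [1.5, -0.5, 0.4]
opening: 0.0601
gripper_force: 0.0
t0.47 d [-6.241e-01 -1.151e-01  1.000e-04] spin 0.6184 (or -2.5232) now [0.3346 0.4356 0.2309] 39.73 q6 0.17 F [ 1.5 -0.5  0.4]
```

```bash
python3 -m crank '[{"x":-0.3,"y":-0.056,"z":0,"spin":0.3,"jaw":0.06},{"x":-0.3,"y":-0.056,"z":0,"spin":0.3,"jaw":0.06},{"x":-0.3,"y":-0.056,"z":0,"spin":0.3,"jaw":0.06},{"x":-0.3,"y":-0.056,"z":0,"spin":0.3,"jaw":0.06},{"x":-0.3,"y":-0.056,"z":0,"spin":0.3,"jaw":0.06},{"x":-0.624,"y":-0.115,"z":0,"spin":0.618,"jaw":0.06},{"x":-0.624,"y":-0.115,"z":0,"spin":0.618,"jaw":0.06},{"x":-0.624,"y":-0.115,"z":0,"spin":0.618,"jaw":0.06},{"x":-0.624,"y":-0.115,"z":0,"spin":0.618,"jaw":0.06},{"x":-0.624,"y":-0.115,"z":0,"spin":0.618,"jaw":0.06},{"x":-0.624,"y":-0.115,"z":0,"spin":0.618,"jaw":0.06},{"x":-0.624,"y":-0.115,"z":0,"spin":0.618,"jaw":0.06}]'; python3 -c "
from h import *
goto(.645,-.118,.02,4.3)
s=snap('wrist','w1');P=cloud(s)
Q=P.reshape(-1,3);st=readout.state()
m=(Q[:,2]>.052)&(Q[:,2]<.066)
for n,c in dict(bb=(.638,-.022,.095),).items():
  k=m&(np.hypot(Q[:,0]-c[0],Q[:,1]-c[1])<c[2]); print(n,k.sum(),cv2.minAreaRect(Q[k,:2].astype(np.float32)))
"
```

```text
time_s: 1.98
ee_pos: [0.6476, -0.115, 0.2306]
eef_rot: [0.678, 0.735, -0.0, -0.001]
wrist_force: [-0.7, 0.7, -0.0]
opening: 0.06
gripper_force: 0.0
t1.98 d [-0.0028 -0.0026  0.2106] spin 0.0044 (or -3.1372) now [ 0.6476 -0.115   0.2306] 4.55 q6 -0.3 F [-0.7  0.7 -0. ]
bb 15982 ((0.6382657885551453, -0.02080443501472473), (0.12681880593299866, 0.09586144238710403), 88.759521484375)
```

View pics/w1.png

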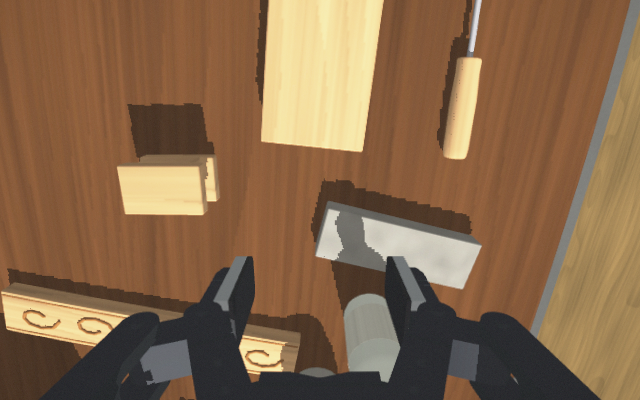

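The wrist view shows the broad block ahead (265–380, 0–150), the oilstone (320–480, 205–290) under the gripper's rear, and both fingers open with room to descend between.

```bash
python3 -m crank '[{"x":-0.003,"y":-0.0026,"z":0.06,"spin":0.004,"jaw":0.06},{"x":-0.003,"y":-0.0026,"z":0.12,"spin":0.004,"jaw":0.06},{"x":-0.003,"y":-0.0026,"z":0.18,"spin":0.004,"jaw":0.06},{"x":-0.003,"y":-0.0026,"z":0.21,"spin":0.004,"jaw":0.06},{"x":0.008,"y":-0.0026,"z":0.21,"spin":0.004,"jaw":0.06},{"x":0.016,"y":-0.0026,"z":0.21,"spin":0.004,"jaw":0.06},{"x":0.024,"y":-0.0026,"z":0.21,"spin":0.004,"jaw":0.06},{"x":0.032,"y":-0.0026,"z":0.21,"spin":0.004,"jaw":0.06},{"x":0.04,"y":-0.0026,"z":0.21,"spin":0.004,"jaw":0.06},{"x":0.048,"y":-0.0026,"z":0.21,"spin":0.004,"jaw":0.06},{"x":0.055,"y":-0.0026,"z":0.21,"spin":0.004,"jaw":0.06},{"x":0.055,"y":-0.0026,"z":0.21,"spin":0.004,"jaw":0.06}]'; python3 -c "
from h import *
goto(.645,-.118,.02,4.3)
s=snap('top','top2');P=cloud(s)
Q=P.reshape(-1,3)
m=(Q[:,2]>.052)&(Q[:,2]<.068)
for n,c in dict(bb=(.638,.02,.1),).items():
  k=m&(np.hypot(Q[:,0]-c[0],Q[:,1]-c[1])<c[2])&(Q[:,1]>-.05); print(n,k.sum(),cv2.minAreaRect(Q[k,:2].astype(np.float32)))
"
```

```text
time_s: 3.52
ee_pos: [0.6411, -0.0591, 0.0223]
eef_rot: [0.679, 0.734, 0.0, 0.0]
wrist_force: [0.5, 0.3, -0.2]
opening: 0.0597
gripper_force: 0.0
t3.52 d [-0.059  -0.0007  0.0023] spin 0.0024 (or -3.1392) now [ 0.6411 -0.0591  0.0223] 4.44 q6 -0.22 F [ 0.5  0.3 -0.2]
bb 4 ((0.6669924855232239, 0.08131656795740128), (0.009052717126905918, 0.00026479753432795405), 2.4511749744415283)
```

View pics/top2.png

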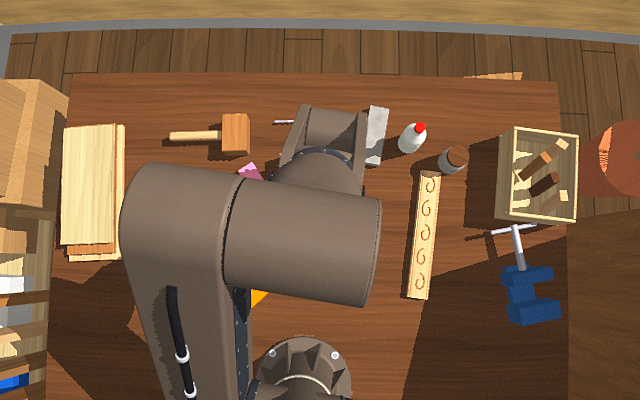

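The top view is blocked by the arm (130–380, 100–310); only the strip at (422,235) and bystanders are visible, unchanged. I'll raise, turn behind the block and use the wrist camera.

```bash
python3 -m crank '[{"x":-0.015,"y":0,"z":0,"spin":0,"jaw":0.06},{"x":-0.015,"y":0,"z":-0.06,"spin":0,"jaw":0.06},{"x":-0.015,"y":0,"z":-0.12,"spin":0,"jaw":0.085},{"x":0.03,"y":0.05,"z":-0.16,"spin":-0.18,"jaw":0.085},{"x":0.073,"y":0.085,"z":-0.18,"spin":-1.57,"jaw":0.085},{"x":0.073,"y":0.085,"z":-0.18,"spin":-1.57,"jaw":0.085},{"x":0.073,"y":0.085,"z":-0.18,"spin":-1.57,"jaw":0.085},{"x":0.073,"y":0.085,"z":-0.18,"spin":-1.57,"jaw":0.085},{"x":0.073,"y":0.085,"z":-0.18,"spin":-1.57,"jaw":0.085},{"x":0.073,"y":0.085,"z":-0.18,"spin":-1.57,"jaw":0.085},{"x":0.073,"y":0.085,"z":-0.18,"spin":-1.57,"jaw":0.085},{"x":0.073,"y":0.085,"z":-0.18,"spin":-1.57,"jaw":0.085}]'
cat >> h.py <<'E'
def tops(s,lo=.052,hi=.068):
    P=cloud(s); m=((P[...,2]>lo)&(P[...,2]<hi)).astype(np.uint8); m=cv2.morphologyEx(m,cv2.MORPH_OPEN,np.ones((3,3)))
    n,l,stt,_=cv2.connectedComponentsWithStats(m)
    for i in range(1,n):
        if stt[i,4]<800: continue
        c,sz,a=cv2.minAreaRect(P[l==i][:,:2].astype(np.float32)); print(stt[i],np.round(c,4),np.round(sz,4),round(a,2))
E
python3 -c "
from h import *
goto(.72,.02,.02,94.3)
s=snap('wrist','w2');tops(s)
"
```

```text
time_s: 5.08
ee_pos: [0.7199, 0.0183, 0.2012]
eef_rot: [-0.04, 0.999, -0.0, -0.0]
wrist_force: [-0.7, -0.4, 1.0]
opening: 0.085
gripper_force: 0.0
t5.08 d [-0.0004  0.0016  0.1812] spin 0.0049 (or -3.1367) now [0.7199 0.0183 0.2012] 94.58 q6 -1.67 F [-0.7 -0.4  1. ]
[ 467    0   94  114 6752] [0.5977 0.1643] [0.0804 0.0517] 34.18
[  242    15   170   126 20319] [0.6305 0.0171] [0.0947 0.1306] 4.01
[  489   154   111   123 10207] [0.7317 0.223 ] [0.1153 0.0768] 1.75
```

View pics/w2.png

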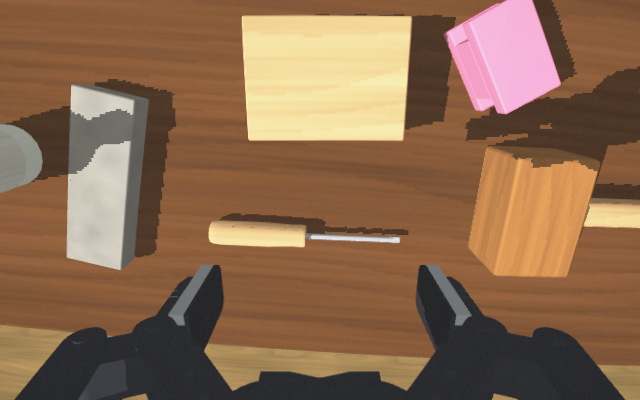

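The wrist view shows the broad block (242–410, 15–140) square and clear; the gouge handle lies at (210–400, 235), well behind the intended contact line. Descend and pull.

```bash
python3 -m crank '[{"x":0.019,"y":0.0056,"z":0.06,"spin":0.005,"jaw":0.085},{"x":0.019,"y":0.0056,"z":0.12,"spin":0.005,"jaw":0.085},{"x":0.019,"y":0.0056,"z":0.18,"spin":0.005,"jaw":0.085},{"x":0.023,"y":0.0056,"z":0.181,"spin":0.005,"jaw":0.085},{"x":0.03,"y":0.0056,"z":0.181,"spin":0.005,"jaw":0.085},{"x":0.042,"y":0.006,"z":0.181,"spin":0.005,"jaw":0.085},{"x":0.054,"y":0.0063,"z":0.181,"spin":0.005,"jaw":0.085},{"x":0.066,"y":0.0066,"z":0.181,"spin":0.005,"jaw":0.085},{"x":0.078,"y":0.007,"z":0.181,"spin":0.005,"jaw":0.085},{"x":0.09,"y":0.0073,"z":0.181,"spin":0.005,"jaw":0.085},{"x":0.1,"y":0.0076,"z":0.181,"spin":0.005,"jaw":0.085},{"x":0.106,"y":0.0078,"z":0.181,"spin":0.005,"jaw":0.085}]'; python3 -c "
from h import *
goto(.5416,.0138,.02,94.3)"
```

```text
time_s: 6.62
ee_pos: [0.6141, 0.0193, 0.0217]
eef_rot: [-0.036, 0.999, -0.0, 0.001]
wrist_force: [5.9, 0.3, 3.6]
opening: 0.0855
gripper_force: 3.0
t6.62 d [ 0.0727 -0.0003  0.0015] spin -0.0039 (or 3.1377) now [0.6141 0.0193 0.0217] 94.08 q6 -1.66 F [5.9 0.3 3.6]
```

```bash
python3 -m crank '[{"x":0.012,"y":0.0005,"z":0,"spin":0,"jaw":0.085},{"x":0.024,"y":0.0008,"z":0,"spin":0,"jaw":0.085},{"x":0.036,"y":0.001,"z":0,"spin":0,"jaw":0.085},{"x":0.048,"y":0.001,"z":0,"spin":0,"jaw":0.085},{"x":0.056,"y":0.001,"z":0,"spin":0,"jaw":0.085},{"x":0.062,"y":0.001,"z":0,"spin":0,"jaw":0.085},{"x":0.066,"y":0.001,"z":0,"spin":0,"jaw":0.085},{"x":0.066,"y":0.001,"z":0,"spin":0,"jaw":0.085},{"x":0.05,"y":0.001,"z":0,"spin":0,"jaw":0.085},{"x":0.03,"y":0.001,"z":-0.06,"spin":0,"jaw":0.085},{"x":0.0,"y":0.001,"z":-0.12,"spin":0,"jaw":0.085},{"x":-0.02,"y":0.001,"z":-0.18,"spin":0,"jaw":0.085}]'; python3 -m crank '[{"x":-0.02,"y":0,"z":-0.06,"spin":0,"jaw":0.085},{"x":-0.02,"y":0,"z":-0.06,"spin":0,"jaw":0.085}]'>/dev/null;python3 -c "
from h import *
goto(.5416,.0138,.02,94.3)
s=snap('wrist','w3');tops(s)"
```

```text
time_s: 8.12
ee_pos: [0.6326, 0.0218, 0.1965]
eef_rot: [-0.036, 0.999, 0.0, -0.0]
wrist_force: [1.6, -0.5, -0.4]
opening: 0.0848
gripper_force: 0.0
t8.38 d [ 0.1161 -0.0011  0.239 ] spin -0.0037 (or 3.1379) now [0.6554 0.0232 0.2599] 94.09 q6 -1.65 F [-0.3  0.8 -0.7]
[ 129    0   58   34 1785] [ 0.5204 -0.1356] [0.0275 0.0511] 3.43
[ 246    0  145   47 6621] [0.5171 0.0127] [0.0389 0.1306] 3.97
[ 454    0   58   32 1731] [0.4985 0.1628] [0.0264 0.0505] 5.41
[ 425   77   76   93 4086] [0.5978 0.1646] [0.0814 0.0501] 34.37
[ 453  200   83   97 6281] [0.7315 0.2233] [0.1152 0.0751] 2.22
```

View pics/w3.png

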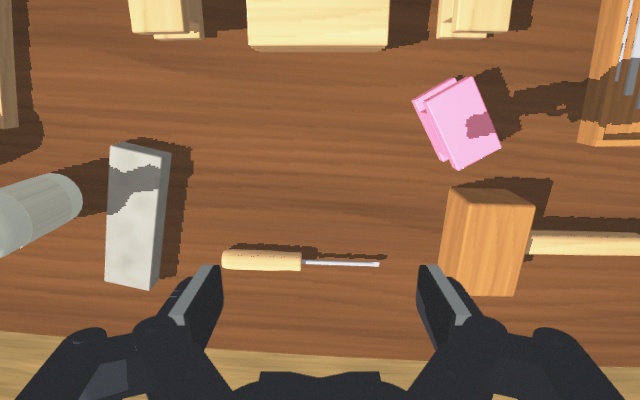

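The wrist view shows all three blocks at the top edge (160,15), (318,22), (475,15), cut off; I move inward to see them whole.

```bash
python3 -m crank '[{"x":0.06,"y":0,"z":-0.03,"spin":0,"jaw":0.085},{"x":0.1,"y":0,"z":-0.03,"spin":0,"jaw":0.085},{"x":0.1,"y":0,"z":-0.03,"spin":0,"jaw":0.085},{"x":0.1,"y":0,"z":-0.03,"spin":0,"jaw":0.085}]'>/dev/null;python3 -c "
from h import *
goto(.5416,.0138,.02,94.3)
s=snap('wrist','w4');tops(s)"
```

```text
t8.93 d [ 0.01   -0.0014  0.264 ] spin -0.0039 (or 3.1377) now [0.5517 0.0159 0.284 ] 94.08 q6 -1.67 F [ 0.7  0.3 -0.8]
[  254    60   128    94 11616] [0.4883 0.0104] [0.0951 0.131 ] 4.09
[ 434   62   57   80 3792] [0.4712 0.161 ] [0.0805 0.0511] 4.29
[ 149   64   57   79 3764] [ 0.4941 -0.1371] [0.0799 0.051 ] 4.2
[ 411  176   65   76 2875] [0.5971 0.1645] [0.0808 0.0508] 34.23
[ 452  275   55   45 1430] [0.7026 0.2255] [0.0581 0.0682] 2.8
```

Block is ~5.6 mm short of midway; one more gentle push.

```bash
python3 -m crank '[{"x":-0.01,"y":0,"z":0.06,"spin":-0.004,"jaw":0.085},{"x":-0.01,"y":0,"z":0.12,"spin":-0.004,"jaw":0.085},{"x":-0.01,"y":0,"z":0.18,"spin":-0.004,"jaw":0.085},{"x":-0.01,"y":0,"z":0.24,"spin":-0.004,"jaw":0.085},{"x":-0.01,"y":0,"z":0.262,"spin":-0.004,"jaw":0.085},{"x":0.0,"y":0,"z":0.262,"spin":-0.004,"jaw":0.085},{"x":0.004,"y":0,"z":0.262,"spin":-0.004,"jaw":0.085},{"x":0.007,"y":0.001,"z":0.262,"spin":-0.004,"jaw":0.085},{"x":0.0095,"y":0.002,"z":0.262,"spin":-0.004,"jaw":0.085},{"x":0.0095,"y":0.002,"z":0.262,"spin":-0.004,"jaw":0.085}]'; python3 -m crank '[{"x":-0.015,"y":0,"z":0,"spin":0,"jaw":0.085},{"x":-0.015,"y":0,"z":-0.06,"spin":0,"jaw":0.085},{"x":-0.015,"y":0,"z":-0.12,"spin":0,"jaw":0.085},{"x":-0.015,"y":0,"z":-0.18,"spin":0,"jaw":0.085},{"x":-0.015,"y":0,"z":-0.26,"spin":0,"jaw":0.085},{"x":0.01,"y":0,"z":-0.26,"spin":0,"jaw":0.085},{"x":0.01,"y":0,"z":-0.26,"spin":0,"jaw":0.085}]'>/dev/null;python3 -c "
from h import *
goto(.45,-.35,.25,83.4)
s=snap('wrist','w5');tops(s)"
```

```text
time_s: 10.22
ee_pos: [0.5429, 0.0173, 0.0235]
eef_rot: [-0.038, 0.999, -0.0, 0.001]
wrist_force: [3.2, -0.2, 2.4]
opening: 0.0848
gripper_force: 1.6
t11.10 d [ 0.1096 -0.3593  0.0344] spin 0.1903 (or -2.9513) now [0.5322 0.0165 0.2846] 94.31 q6 -1.67 F [ 0.7 -0.3 -0.3]
[  254    75   127    91 11097] [0.4834 0.0116] [0.0939 0.131 ] 4.35
[ 150   83   55   76 3585] [ 0.4937 -0.1371] [0.079  0.0509] 4.65
[ 431   83   55   76 3564] [0.4712 0.1612] [0.079  0.0505] 3.75
[ 408  193   63   72 2732] [0.5974 0.1648] [0.0819 0.0508] 34.43
```

Block now within 1 mm of midway (0.4825, 0.0120). Now the strip.

```bash
python3 -m crank '[{"x":0.02,"y":-0.06,"z":0,"spin":0.19,"jaw":0.085},{"x":0.04,"y":-0.12,"z":0,"spin":0.19,"jaw":0.085},{"x":0.05,"y":-0.18,"z":0,"spin":0.19,"jaw":0.085},{"x":0.05,"y":-0.24,"z":0,"spin":0.19,"jaw":0.085},{"x":0.05,"y":-0.3,"z":0,"spin":0.19,"jaw":0.085},{"x":0.05,"y":-0.359,"z":0,"spin":0.19,"jaw":0.085},{"x":0.05,"y":-0.359,"z":0,"spin":0.19,"jaw":0.085},{"x":0.05,"y":-0.359,"z":0,"spin":0.19,"jaw":0.085}]'>/dev/null;python3 -c "
from h import *
goto(.45,-.35,.25,83.4)
print('top');tops(np.load('top1.npz'),.019,.032)
s=snap('wrist','w6');print('wrist');tops(s,.017,.03)"
```

```text
t12.15 d [ 0.0581 -0.0118  0.0313] spin -0.0003 (or 3.1413) now [ 0.5091 -0.3451  0.2812] 83.38 q6 -2.1 F [ 0.2  0.8 -0.1]
top
[ 408  170   32  130 2349] [ 0.4479 -0.3496] [0.0623 0.3809] 83.5
wrist
[  281     0    57   259 13268] [ 0.4852 -0.3518] [0.0607 0.3026] 83.67
[ 429  254   48   39 1010] [ 0.6783 -0.1869] [0.0603 0.0511] 80.14
```

View pics/w6.png

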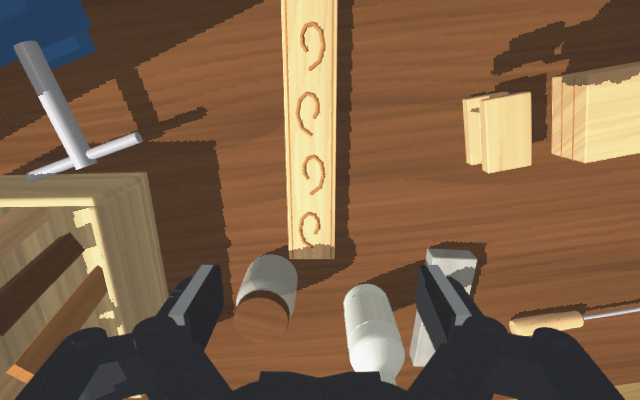

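The wrist view shows the strip (283–350, 0–258), carving up, with jar (270,290) and glue (372,325) just past its far end; the centre is clear to grasp.

```bash
python3 -m crank '[{"x":0.055,"y":-0.009,"z":0.05,"spin":-0.004,"jaw":0.085},{"x":0.0617,"y":-0.0092,"z":0.11,"spin":-0.004,"jaw":0.085},{"x":0.0617,"y":-0.0092,"z":0.17,"spin":-0.004,"jaw":0.085},{"x":0.0617,"y":-0.0092,"z":0.2,"spin":-0.004,"jaw":0.085},{"x":0.0617,"y":-0.0092,"z":0.22,"spin":-0.004,"jaw":0.085},{"x":0.0617,"y":-0.0092,"z":0.22,"spin":-0.004,"jaw":0.085}]'>/dev/null;python3 -c "
from h import *
goto(.447,-.3475,.004,83.67)"
```

```text
t12.95 d [-0.0009 -0.002   0.0574] spin 0.0012 (or -3.1404) now [ 0.4464 -0.3455  0.0615] 83.74 q6 -2.17 F [0.1 1.  0.1]
```

```bash
python3 -m crank '[{"x":-0.001,"y":-0.002,"z":0.03,"spin":0.001,"jaw":0.085},{"x":-0.001,"y":-0.002,"z":0.05,"spin":0.001,"jaw":0.085},{"x":-0.001,"y":-0.002,"z":0.057,"spin":0.001,"jaw":0.085},{"x":-0.001,"y":-0.002,"z":0.057,"spin":0.001,"jaw":0.085},{"x":-0.001,"y":-0.002,"z":0.057,"spin":0.001,"jaw":0.05},{"x":-0.001,"y":-0.002,"z":0.057,"spin":0.001,"jaw":0.05},{"x":-0.001,"y":-0.002,"z":0.057,"spin":0.001,"jaw":0.05},{"x":-0.001,"y":-0.002,"z":0.057,"spin":0.001,"jaw":0.05},{"x":-0.001,"y":-0.002,"z":0.057,"spin":0.001,"jaw":0.05},{"x":-0.001,"y":-0.002,"z":0.057,"spin":0.001,"jaw":0.05}]' 60;python3 -c "
from h import *
goto(.447,-.3475,.004,83.67)"
```

```text
time_s: 14.2
ee_pos: [0.4481, -0.3498, 0.0069]
eef_rot: [0.056, 0.998, -0.0, 0.001]
wrist_force: [-1.2, 3.6, 13.6]
opening: 0.0586
gripper_force: 62.0
t14.20 d [0.0014 0.0021 0.0029] spin -0.0013 (or 3.1403) now [ 0.4481 -0.3498  0.0069] 83.59 q6 -2.18 F [-1.2  3.6 13.6]
```

```bash
python3 -m crank '[{"x":0,"y":0,"z":-0.01,"spin":0,"jaw":0.05},{"x":0,"y":0,"z":-0.03,"spin":0,"jaw":0.05},{"x":0,"y":0,"z":-0.06,"spin":0,"jaw":0.05},{"x":0,"y":0,"z":-0.1,"spin":0,"jaw":0.05},{"x":0,"y":0,"z":-0.14,"spin":0,"jaw":0.05},{"x":0,"y":0,"z":-0.18,"spin":0,"jaw":0.05},{"x":0,"y":0,"z":-0.21,"spin":0,"jaw":0.05},{"x":0,"y":0,"z":-0.23,"spin":0,"jaw":0.05},{"x":0,"y":0,"z":-0.23,"spin":0,"jaw":0.05}]';python3 -c "
from h import *
goto(.4825,.012,.16,4.3)
st=readout.state();z=st['ee_pos'][2]
s=snap('wrist','w7');P=cloud(s);tops(s,z-.005,z+.04)
m=(np.abs(P[...,2]-z-.02)<.03)&(np.hypot(P[...,0]-.45,P[...,1]+.35)<.25); print(m.sum())
Q=P[m];A=np.c_[Q[:,:2],np.ones(len(Q))];print(np.linalg.lstsq(A,Q[:,2],rcond=None)[0])"
```

```text
time_s: 15.32
ee_pos: [0.4481, -0.3499, 0.2374]
eef_rot: [0.056, 0.998, -0.001, 0.001]
wrist_force: [0.2, 0.0, -3.4]
opening: 0.0579
gripper_force: 67.1
t15.32 d [0.0064 0.3636 0.0768] spin 1.3839 (or -1.7577) now [ 0.4481 -0.3499  0.2374] 83.59 q6 -2.18 F [ 0.2  0.  -3.4]
[  205     0   230   377 60057] [ 0.418  -0.3461] [0.086  0.1601] 83.41
62193
[ 0.03427649 -0.00199026  0.23822826]
```

View pics/w7.png

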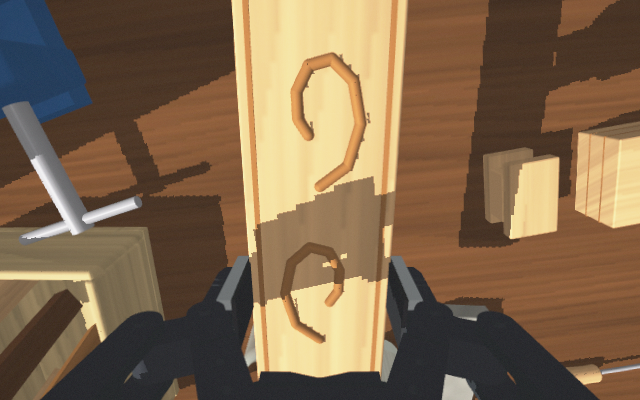

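The wrist view shows the strip (235–400, 0–375) held centrally and level, with the blocks' area clear. Carry over.

```bash
python3 -m crank '[{"x":0.006,"y":0.02,"z":0,"spin":0.06,"jaw":0.05},{"x":0.006,"y":0.06,"z":0,"spin":0.2,"jaw":0.05},{"x":0.006,"y":0.1,"z":0,"spin":0.35,"jaw":0.05},{"x":0.006,"y":0.14,"z":0,"spin":0.5,"jaw":0.05},{"x":0.006,"y":0.18,"z":0,"spin":0.65,"jaw":0.05},{"x":0.006,"y":0.22,"z":0,"spin":0.8,"jaw":0.05},{"x":0.006,"y":0.26,"z":0,"spin":0.95,"jaw":0.05},{"x":0.006,"y":0.3,"z":0,"spin":1.1,"jaw":0.05},{"x":0.006,"y":0.33,"z":0,"spin":1.24,"jaw":0.05},{"x":0.006,"y":0.353,"z":0,"spin":1.33,"jaw":0.05},{"x":0.006,"y":0.362,"z":0,"spin":1.384,"jaw":0.05},{"x":0.006,"y":0.362,"z":0,"spin":1.384,"jaw":0.05}]';python3 -c "
from h import *
goto(.4826,.0107,.068,4.3)"
```

```text
time_s: 16.88
ee_pos: [0.4814, 0.0115, 0.2346]
eef_rot: [0.68, 0.734, -0.001, -0.001]
wrist_force: [-0.4, -0.4, -2.8]
opening: 0.0579
gripper_force: 67.0
t16.88 d [-0.0009  0.0015  0.1666] spin 0.0014 (or -3.1401) now [0.4814 0.0115 0.2346] 4.38 q6 -0.12 F [-0.4 -0.4 -2.8]
```

```bash
python3 -m crank '[{"x":-0.001,"y":0.001,"z":0.02,"spin":0.001,"jaw":0.05},{"x":-0.001,"y":0.001,"z":0.06,"spin":0.001,"jaw":0.05},{"x":-0.001,"y":0.001,"z":0.1,"spin":0.001,"jaw":0.05},{"x":-0.001,"y":0.001,"z":0.13,"spin":0.001,"jaw":0.05},{"x":-0.001,"y":0.001,"z":0.145,"spin":0.001,"jaw":0.05},{"x":-0.001,"y":0.001,"z":0.153,"spin":0.001,"jaw":0.05},{"x":-0.001,"y":0.001,"z":0.158,"spin":0.001,"jaw":0.05},{"x":-0.001,"y":0.001,"z":0.158,"spin":0.001,"jaw":0.05}]';python3 -c "
from h import *
goto(.4826,.0107,.068,4.3)"
```

```text
time_s: 17.88
ee_pos: [0.4835, 0.01, 0.078]
eef_rot: [0.68, 0.733, 0.0, 0.0]
wrist_force: [0.0, -0.2, -3.9]
opening: 0.0581
gripper_force: 67.0
t17.88 d [ 0.0008 -0.0008  0.01  ] spin -0.0009 (or 3.1407) now [0.4835 0.01   0.078 ] 4.25 q6 -0.12 F [ 0.  -0.2 -3.9]
```

Creep down until contact shows in the wrist force.

```bash
python3 -m crank '[{"x":0.0005,"y":0,"z":0.003,"spin":0,"jaw":0.05},{"x":0.0005,"y":0,"z":0.006,"spin":0,"jaw":0.05},{"x":0.0005,"y":0,"z":0.008,"spin":0,"jaw":0.05},{"x":0.0005,"y":0,"z":0.008,"spin":0,"jaw":0.05}]'; python3 -m crank '[{"x":0,"y":0,"z":0.001,"spin":0,"jaw":0.05},{"x":0,"y":0,"z":0.002,"spin":0,"jaw":0.05},{"x":0,"y":0,"z":0.002,"spin":0,"jaw":0.05}]'
```

```text
time_s: 18.38
ee_pos: [0.483, 0.0106, 0.0695]
eef_rot: [0.68, 0.733, -0.0, -0.0]
wrist_force: [0.4, -0.3, -3.3]
opening: 0.0582
gripper_force: 67.0
time_s: 18.75
ee_pos: [0.4831, 0.0105, 0.0676]
eef_rot: [0.68, 0.733, -0.0, -0.0]
wrist_force: [0.2, 0.1, -3.1]
opening: 0.0584
gripper_force: 67.0
```

```bash
python3 -m crank '[{"x":0,"y":0,"z":0.001,"spin":0,"jaw":0.05},{"x":0,"y":0,"z":0.0015,"spin":0,"jaw":0.05},{"x":0,"y":0,"z":0.0015,"spin":0,"jaw":0.05}]'
```

```text
time_s: 19.12
ee_pos: [0.4832, 0.0105, 0.0669]
eef_rot: [0.68, 0.733, 0.0, 0.0]
wrist_force: [-5.7, -0.4, 21.0]
opening: 0.0584
gripper_force: 69.8
```

```bash
python3 -m crank '[{"x":0,"y":0,"z":-0.0008,"spin":0,"jaw":0.057},{"x":0,"y":0,"z":-0.0008,"spin":0,"jaw":0.06},{"x":0,"y":0,"z":-0.0008,"spin":0,"jaw":0.066},{"x":0,"y":0,"z":-0.0008,"spin":0,"jaw":0.075},{"x":0,"y":0,"z":-0.0008,"spin":0,"jaw":0.085},{"x":0,"y":0,"z":-0.0008,"spin":0,"jaw":0.085},{"x":0,"y":0,"z":-0.02,"spin":0,"jaw":0.085},{"x":0,"y":0,"z":-0.05,"spin":0,"jaw":0.085},{"x":0,"y":0,"z":-0.1,"spin":0,"jaw":0.085},{"x":0,"y":0,"z":-0.15,"spin":0,"jaw":0.085},{"x":0,"y":0,"z":-0.2,"spin":0,"jaw":0.085}]'
python3 -m crank '[{"x":0,"y":0.06,"z":-0.05,"spin":-0.18,"jaw":0.085},{"x":0,"y":0.12,"z":-0.06,"spin":-0.36,"jaw":0.085},{"x":0,"y":0.15,"z":-0.06,"spin":-1.57,"jaw":0.085},{"x":0,"y":0.15,"z":-0.06,"spin":-1.57,"jaw":0.085},{"x":0,"y":0.15,"z":-0.06,"spin":-1.57,"jaw":0.085},{"x":0,"y":0.15,"z":-0.06,"spin":-1.57,"jaw":0.085},{"x":0,"y":0.15,"z":-0.06,"spin":-1.57,"jaw":0.085},{"x":0,"y":0.15,"z":-0.06,"spin":-1.57,"jaw":0.085},{"x":0,"y":0.15,"z":-0.06,"spin":-1.57,"jaw":0.085},{"x":0,"y":0.15,"z":-0.06,"spin":-1.57,"jaw":0.085},{"x":0,"y":0.15,"z":-0.06,"spin":-1.57,"jaw":0.085}]' >/dev/null
python3 -c "
from h import *
goto(.4826,.0107,.068,94.3)
s=snap('wrist','w8');print('strip');tops(s,.073,.092);print('blocks');tops(s)"
```

```text
time_s: 20.5
ee_pos: [0.4828, 0.0106, 0.2678]
eef_rot: [0.68, 0.733, 0.0, 0.0]
wrist_force: [0.5, 1.2, -0.0]
opening: 0.0848
gripper_force: 0.0
t21.88 d [ 1.504e-01 -2.000e-04  2.580e-01] spin -0.0040 (or 3.1376) now [0.6326 0.0216 0.326 ] 94.07 q6 -1.66 F [-0.2 -0.2 -0.6]
strip
[  135     0   369    55 19244] [0.487  0.0115] [0.0527 0.3813] 4.06
blocks
[ 261   53  116   20 2173] [0.5215 0.0138] [0.0197 0.1296] 4.19
[ 407  101   63   76 2786] [0.5976 0.1648] [0.0802 0.0509] 34.66
[ 433  203   69   82 4416] [0.7318 0.2234] [0.1154 0.0755] 2.61
```

View pics/w8.png

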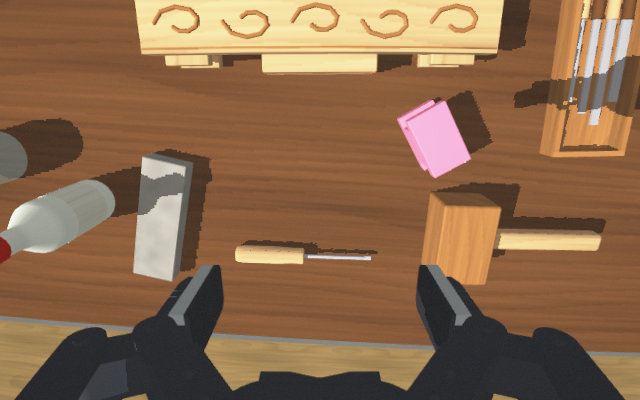

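The picture shows the strip (135–503, 0–53) lying level on all three blocks with even overhangs. The measured centre is y 0.0115, angle 4.1°, and the bystanders are untouched.

```bash
python3 -c "
from station import hand_in
print(hand_in())"
```

```text
the job is handed in; nothing more can be done
None
```

I slid the broad block to within about 1 mm of midway and square, and laid the strip carving up along all three blocks with even overhangs. The job was handed in at about 22 s, but no verdict came back.

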